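Move the leaning product panel from the display shelf to the counter easel

ROBOT

A 6-joint arm with a two-finger parallel gripper is mounted at the origin on the work surface. World frame = base frame: x ahead of the robot, y to its left, z up, the work surface at z = 0. Lengths are in mm, angles in rad, forces in N, time in s.
With the tool pointing down it reaches from about 350 to 975 mm from the base axis. Payload 7.1 kg.
Tool frame: the origin (TCP) lies midway between the tips of the shut fingers; the grasp point (between the pads) lies ctrl.tcp_to_grasp behind it (ctrl.tcp_to_grasp is the distance from the TCP to the grasp point, in mm); z points along the fingers, y is the direction in which the jaws open and shut (so a half turn about z gives the same grasp; the last joint's range is limited). The gripper opens to 88 mm and grips with 3 to 60 N. Pads are 20 mm wide; open, the fingers measure 115 mm over their backs; the gripper's body (75 mm by 178 mm) begins 61 mm behind the grasp point.
Start: joints at [1.154, 0.423, 1.63, -0, 1.089, -0.019], TCP at [242.087, 576.193, 222.675] pointing down, gripper open.
Joint ranges: [-3, 3], [-0.9, 2.11], [0.09, 2.58], [-1.31, 4.45], [0.11, 2.69], [-2.54, 2.54]. Speed limits (rad/s): [2.39, 2.39, 3.01, 3.14, 3.14, 3.14].

INTERFACE

Orientations are given as a rotation vector (axis times angle).
In Python, from workcell import ctrl gives the robot as it stands.
- The arm moves only by the tool play_rows, never from a script. Its argument "increments" is text: rows parted by semicolons, each of 5 numbers parted by spaces: the opening, from 0 (shut) to 1 (fully open), then the shift along the world's x, y, z in m, then the turn about the world's z in degrees. A call has 1 to 20 rows; each row shifts and turns the commanded pose from where the row before left it; what a row does not reach is not made up. A row lasts 1/10 s, in which the tool goes at most 50 mm and 8.59 degrees, less where a joint would pass 70% of its speed; a pose out of reach is approached as far as the arm can. A call is refused whole if a number of a shift passes 0.05 or a number of a turn 8.59, either way. A call with a gripper value outside its range is refused whole. The fingers move at their own pace and stop on an object; the grip force is fixed at half the most. Time passes only in rows, so rows that do not move let the fingers close. It gives the time, the measured TCP pose, the force and the opening at its end, in the units of the state.
- ctrl.get_obs(): the state, without advancing time (a new reading comes with each control period).
- ctrl.get_image(name): name is "side" or "top"; returns a dict with "img" (480x640x3 uint8, red, green, blue), "range_z" (480x640 float32, mm along the optical axis (not along the pixel's ray), 0 where there is no reading), "vertical_fov" (degrees; the focal length in pixels is half the picture's height over the tangent of half this angle, whatever the lens; pixels are square), "cx", "cy" (the principal point, pixels), "origin" and "attitude" of the camera in the world. Camera axes: x right, y down, z forward; pixel columns grow to the right and rows downward; lengths in mm; the calibration is good to about 2 mm. A picture is of the moment at which its call begins.
- ctrl.close_job(): hands the job in, once; it reports no verdict.
The state is a dict: "t": time; "qpos": joint angles; "qvel": joint speeds; "joint_torque": joint torques, N m; "ee_pos": TCP position; "orientation": TCP orientation; "ft_force": force on the tool from outside, world axes, zero at the start; "moment": the same for the moment, N m; "width": finger opening in mm.
Only numpy, scipy, OpenCV 4.12 (cv2) and the standard library are available. Lean on these libraries where they do the work, as an engineer would, in place of code of your own. Each camera call takes 0.05 s, during which the arm holds its last target. There are 200 camera calls.

TASK

The product panel leans flush against the sloping shelf, so it cannot be pinched there: slide it along the ledge until about a third of it sticks out past either end while the rest still stands on the shelf, then pinch the part that sticks out and lift it off. Set its foot on the small wooden easel's ledge before letting go, right way up, picture still facing away from you, centred and leaning flat against the easel's back. Do not let it drop onto the counter, and leave the tub and the two jars where they stand.

Things in the scene. Friction and masses are not known exactly. Their poses are not given: they have to be found in the camera images.
- panel_center (a point): Centre of the loose rigid product panel, white with red foot band, blue top band, orange fish on the front: 10 mm thick (x), 180 wide (y), 96 high (z), 0.12-0.25 kg, friction about 0.6. x points out of the pictured front (away from the robot), z from foot to top. Starts flat against the shelf's back, foot on its ledge, between the shelf's ends; stays put while its centre is over the ledge.
- shelf_rest: White sloping shelf, fixed. Origin: middle of the inside corner of back and ledge, 55 mm above the counter. x square out of the back (away from robot), y along, z up the back, which leans 30 deg from vertical, top towards the robot. Both span y -120 to 120 mm, ends open. Back: x -6 to 0, 100 mm high. Ledge: x 0 to 22, red lip at x 18-22, 6 mm high. Feet below and behind, within y +-110.
- easel_rest: Small wooden easel, fixed, left or right of the shelf. Origin: middle of the inside corner of back and ledge, 25 mm above the counter. x square out of the back (away from robot), y along, z up the back, which leans 22 deg, top towards the robot. Both 120 mm wide. Back: x -6 to 0, 46 high. Ledge: x 0 to 26, lip at x 21-26, 6 high. Panel in place: its centre at (5, 0, 48) mm, axes parallel.
- tub_center (a point): Centre of a loose dark grey tub with a white lid, 106 mm across and 110 mm high, standing on the other side of the shelf from the easel. Bystander.
- jar_a_center (a point): Centre of a loose white jar with a red label, 56 mm across and 75 mm high, standing beyond the shelf. Bystander.
- jar_b_center (a point): Centre of a like jar, 56 mm across and 75 mm high, standing just beyond the tub. Bystander.
- panel_front (a point): Centre of the panel's pictured front face, 5 mm along x from panel_center.
- panel: The same panel; its origin is the middle of its underside (foot), 48 mm below panel_center, with the same axes.

How it is judged:
By the outcome, as a careful person would: the job done as asked, in the order asked, and still so for the second after the job is handed in, with the robot touching nothing.
It also fails if it takes over 61 s, if anything falls off the work surface, if the arm or the gripper's body presses on something with over 40 N, if the wrist force passes 120 N, or if a joint passes its speed limit or range.

## Working session

There is one attempt and no reset: what is moved stays moved. The work goes in short steps, Python scripts to look and compute and a tool call to move; the robot and the scene stay as the last step left them, time stands still between calls to the robot, and variables do not carry over. Pictures are saved under pics/ and viewed, on a budget of 10 in all, crops included, one or two more only if the job needs it, and the job is handed in when it is done.

Besides the shell and the picture viewer there is one more tool, called as name(argument=value, ...), one argument or row to a line, values as JSON. play_rows: Moves the arm, as the interface text tells. Its arguments: {"type":"object","properties":{"increments":{"type":"string"}},"required":["increments"]}

```bash
mkdir -p pics
cat > h.py <<'E'
import numpy as np, cv2
from scipy.spatial.transform import Rotation as R
from workcell import ctrl
def cap(name,fn=None):
    d=ctrl.get_image(name)
    if fn: cv2.imwrite('pics/'+fn,d['img'][:,:,::-1]); 
    np.savez('last_'+name,**{k:np.asarray(v) for k,v in d.items()})
    return d
def cloud(d):
    f=240/np.tan(np.radians(float(d['vertical_fov']))/2)
    v,u=np.mgrid[:480,:640]; z=d['range_z']
    c=np.stack([(u-d['cx'])/f*z,(v-d['cy'])/f*z,z],-1)
    a=np.asarray(d['attitude'])
    M=a if a.shape==(3,3) else R.from_rotvec(a).as_matrix()
    return c@M.T+d['origin']
E
python3 - <<'E'
from h import *
for n in('side','top'):
    d=cap(n,n+'0.png'); print(n,d['vertical_fov'],d['cx'],d['cy'],d['origin'],d['attitude'],(d['range_z']>0).mean())
print(ctrl.get_obs(),ctrl.tcp_to_grasp)
E
```

```text
side 46.8865521859811 307.31733295485293 241.27538219331586 [  500.51411056 -1010.28598636   789.55510208] [-2.14940887  0.13258039 -0.04124996] 0.9960416666666667
top 45.42736569667435 313.3793736689391 248.8714043778221 [ 329.47131006    4.96688699 1317.83384691] [-2.0900519   2.13222068 -0.21707233] 0.9959309895833334
{'t': 0.1, 'qpos': array([ 1.15399859e+00,  4.23791382e-01,  1.63065147e+00, -8.64023451e-06,
        1.08856363e+00, -1.90053996e-02]), 'qvel': array([ 0.00055401, -0.00185917, -0.00205305, -0.00147676,  0.00060969,
        0.00206614]), 'joint_torque': array([ 5.18455527e-04, -5.45612955e+01, -2.74323589e+01,  6.45846315e-02,
        1.88614632e-02, -6.99818997e-05]), 'ee_pos': array([241.88576878, 575.73060018, 221.94769709]), 'orientation': array([-6.20673824e-01, -3.07936524e+00,  2.17071955e-03]), 'ft_force': array([-0.24624306, -0.09577612, -0.15117637]), 'moment': array([-0.01532457, -0.00296626,  0.02673228]), 'width': 87.65195392755743} 18.700000000000003
```

View pics/side0.png

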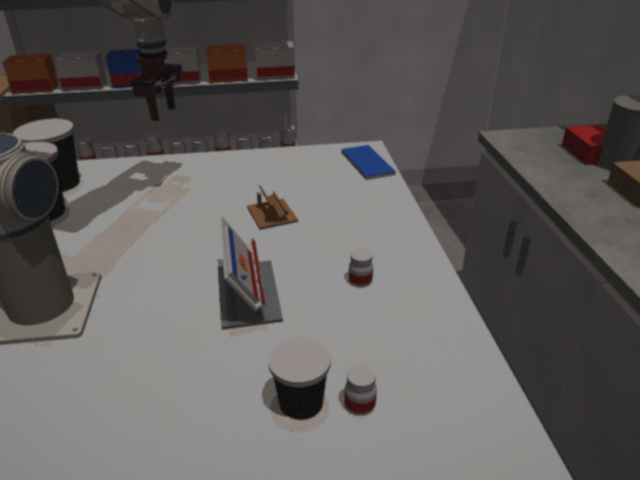

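View pics/top0.png

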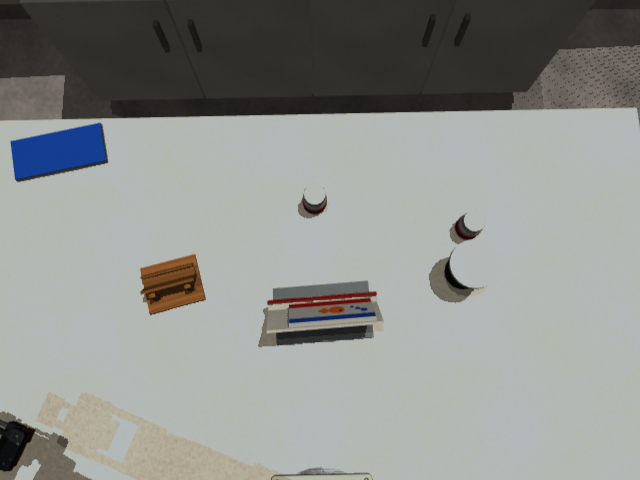

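Side view: the shelf is at about (245,280) with the panel on it, the easel at (272,205), the tub at (300,375), and the jars at (361,267) and (361,388). Top view: the shelf spans u 268–380, with the panel towards its right end. The easel is at (172,283) and the tub at (468,270). Next I'll enlarge the crops and fit planes.

Run:
```python
from h import *
d=dict(np.load('last_top.npz'))
im=d['img'][:,:,::-1]
a=cv2.resize(im[270:355,250:400],(800,453),interpolation=cv2.INTER_CUBIC)
cv2.imwrite('pics/cropA.png',a)
P=cloud(d)
print('table z',np.median(P[350:400,400:600,2]))
for c in(275,285,300,330,360,372,378):
    print(c,[(r,*P[r,c].round().astype(int)) for r in range(282,348,4)])
print('easel')
for c in(150,160,170,180,190,195):
    print(c,[(r,*P[r,c].round().astype(int)) for r in range(256,312,4)])
for n in('top','side'):
    Q=cloud(dict(np.load(f'last_{n}.npz'))).reshape(-1,3)
    for nm,(x0,x1,y0,y1) in dict(tub=(350,600,-450,-200),).items():
        m=(Q[:,0]>x0)&(Q[:,0]<x1)&(Q[:,1]>y0)&(Q[:,1]<y1)&(Q[:,2]>100)&(Q[:,2]<120)
        print(n,nm,m.sum(),Q[m].min(0),Q[m].max(0))
```

```text
table z 0.6047153856528666
275 [(282, np.int64(530), np.int64(96), np.int64(-1)), (286, np.int64(520), np.int64(96), np.int64(1)), (290, np.int64(511), np.int64(96), np.int64(1)), (294, np.int64(501), np.int64(95), np.int64(7)), (298, np.int64(491), np.int64(95), np.int64(8)), (302, np.int64(475), np.int64(91), np.int64(70)), (306, np.int64(468), np.int64(92), np.int64(58)), (310, np.int64(459), np.int64(92), np.int64(61)), (314, np.int64(448), np.int64(91), np.int64(77)), (318, np.int64(438), np.int64(90), np.int64(94)), (322, np.int64(428), np.int64(89), np.int64(112)), (326, np.int64(419), np.int64(88), np.int64(128)), (330, np.int64(410), np.int64(87), np.int64(138)), (334, np.int64(410), np.int64(96), np.int64(2)), (338, np.int64(401), np.int64(97), np.int64(-3)), (342, np.int64(392), np.int64(97), np.int64(0)), (346, np.int64(383), np.int64(97), np.int64(2))]
285 [(282, np.int64(529), np.int64(73), np.int64(0)), (286, np.int64(520), np.int64(73), np.int64(1)), (290, np.int64(509), np.int64(72), np.int64(12)), (294, np.int64(500), np.int64(73), np.int64(6)), (298, np.int64(485),
[... 8782 characters left out ...]
np.int64(552), np.int64(276), np.int64(30)), (276, np.int64(540), np.int64(273), np.int64(43)), (280, np.int64(537), np.int64(280), np.int64(10)), (284, np.int64(528), np.int64(280), np.int64(8)), (288, np.int64(518), np.int64(279), np.int64(9)), (292, np.int64(509), np.int64(280), np.int64(6)), (296, np.int64(500), np.int64(280), np.int64(6)), (300, np.int64(491), np.int64(280), np.int64(5)), (304, np.int64(482), np.int64(281), np.int64(-1)), (308, np.int64(473), np.int64(280), np.int64(0))]
top tub 1944 [ 492.78245351 -391.29532782  100.21560339] [ 598.66897494 -285.01604229  118.63424437]
side tub 2474 [ 494.38011448 -393.73797631  100.05001205] [ 599.54038692 -283.48484531  113.46566408]
```

View pics/cropA.png

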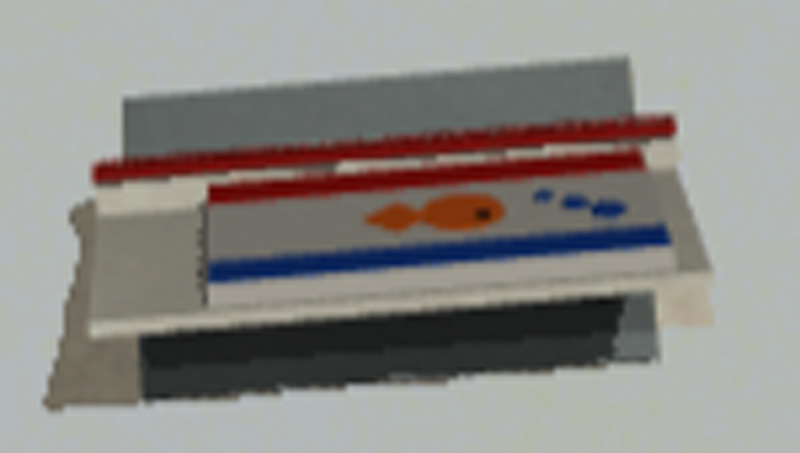

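```bash
cat >> h.py <<'E'
from scipy.optimize import least_squares
def frame(p,z0,lean):   # world rotation of rest: yaw about z, then lean (top toward -x)
    return R.from_euler('z',p[2]).as_matrix()@R.from_euler('y',-np.radians(lean)).as_matrix(), np.array([p[0],p[1],z0])
def sdf(q,b):
    c=(b[0]+b[1])/2;h=(b[1]-b[0])/2;e=abs(q-c)-h
    return np.linalg.norm(np.maximum(e,0),axis=1)+np.minimum(e.max(1),0)
B=lambda *a:np.array(a,float).reshape(3,2).T
SH=[B(-6,0,-120,120,-4,100),B(0,22,-120,120,-5,0),B(18,22,-120,120,0,6)]
EA=[B(-6,0,-60,60,-4,46),B(0,26,-60,60,-5,0),B(21,26,-60,60,0,6)]
def fit(Q,boxes,z0,lean,p0,panel=None,sc=3):
    def f(p):
        M,t=frame(p,z0,lean); q=(Q-t)@M
        bs=list(boxes)
        if panel: bs.append(B(0,10,p[3]-90,p[3]+90,0,96))
        return np.min([sdf(q,b) for b in bs],0)
    r=least_squares(f,p0,loss='soft_l1',f_scale=sc,x_scale=[10,10,.1]+[10]*(len(p0)-3),diff_step=1e-4)
    return r.x,np.median(abs(f(r.x)))
def px(d,u,v,z):
    f=240/np.tan(np.radians(float(d['vertical_fov']))/2)
    a=np.asarray(d['attitude']);M=a if a.shape==(3,3) else R.from_rotvec(a).as_matrix()
    r=M@np.array([(u-d['cx'])/f,(v-d['cy'])/f,1.]);o=d['origin'];return o+r*(z-o[2])/r[2]
E
python3 - <<'E'
from h import *
T=dict(np.load('last_top.npz'));S=dict(np.load('last_side.npz'))
def sel(d,x0,x1,y0,y1,z0,z1):
    Q=cloud(d).reshape(-1,3);m=np.all((Q>[x0,y0,z0])&(Q<[x1,y1,z1]),1);return Q[m]
for nm,ds in(('T',[T]),('S',[S]),('TS',[T,S])):
    Q=np.concatenate([sel(d,380,520,-180,150,48,160) for d in ds])
    print(nm,'shelf',len(Q),*fit(Q,SH,55,30,[462,-12,0,-20],True))
    Q=np.concatenate([sel(d,480,600,230,420,22,90) for d in ds])
    for y0 in(.1,.25):print(nm,'easel',len(Q),*fit(Q,EA,25,22,[535,325,y0]))
C=lambda c,r,z:print(px(T,250+c/5.333,270+r/5.329,z).round(1))
print('lip ends');C(94,168,70);C(676,124,70)
print('back top ends');C(90,328,141);C(711,273,141)
print('panel foot front ends');C(208,198,60);C(645,165,60)
print('panel top front');C(205,285,143);C(673,250,143)
a=cv2.resize(T['img'][245:320,130:215,::-1],None,fx=7,fy=7,interpolation=cv2.INTER_CUBIC);cv2.imwrite('pics/cropE.png',a)
E
```

```text
T shelf 3691 [ 4.67815702e+02 -1.19086631e+01  6.39876767e-02 -1.70788295e+01] 0.851065547735729
T easel 1076 [5.34304035e+02 3.33798947e+02 2.44836798e-01] 1.5658325467863685
T easel 1076 [5.34288427e+02 3.33784544e+02 2.45730709e-01] 1.5833955174022942
S shelf 2501 [ 4.69262157e+02 -1.21789663e+01  5.77073690e-02 -1.60516355e+01] 0.6584039451719872
S easel 441 [5.31807838e+02 3.29703900e+02 2.71203787e-01] 2.240883674440746
S easel 441 [5.31808539e+02 3.29701521e+02 2.71206439e-01] 2.2432962001853696
TS shelf 6192 [ 4.68334657e+02 -1.20872670e+01  6.32755236e-02 -1.60903870e+01] 0.891264308877959
TS easel 1517 [5.33516240e+02 3.31899708e+02 2.48777437e-01] 1.969775177439037
TS easel 1517 [5.33516232e+02 3.31899650e+02 2.48777852e-01] 1.969777933599846
lip ends
[476.4 107.4  70. ]
[ 489.7 -131.4   70. ]
back top ends
[406.8 103.2 141. ]
[ 423.  -134.6  141. ]
panel foot front ends
[464.2  61.3  60. ]
[ 474.3 -119.    60. ]
panel top front
[422.1  59.1 143. ]
[ 431.9 -120.3  143. ]
```

View pics/cropE.png

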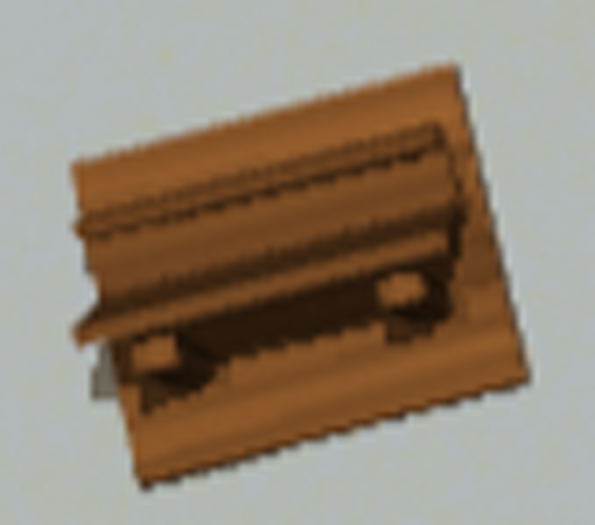

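Run:
```python
from h import *
T=dict(np.load('last_top.npz'))
C=lambda c,r,z:print(px(T,130+c/7,245+r/7,z).round(1))
print('easel lip');C(78,222,39.4);C(440,130,39.4);print('back top');C(78,335,66.5);C(450,240,66.5)
o=ctrl.get_obs();M=R.from_rotvec(o['orientation']).as_matrix();print(M.round(3));print('toolY az',np.degrees(np.arctan2(M[1,1],M[0,1])),'pos',o['ee_pos'])
s=np.array([468.5,-12]);c,n=np.cos(.062),np.sin(.062)
W=lambda x,y:s+[x*c-y*n,x*n+y*c]
for q in((-3,92),(-3,9),(-33,-135),(4,-135)):print(q,W(*q).round(1))
```

```text
easel lip
[541.9 395.4  39.4]
[569.7 279.2  39.4]
back top
[501.5 385.6  66.5]
[529.3 269.4  66.5]
[[-0.922  0.387 -0.001]
 [ 0.387  0.922 -0.001]
 [ 0.    -0.001 -1.   ]]
toolY az 67.20840867818079 pos [241.88576878 575.73060018 221.94769709]
(-3, 92) [459.8  79.6]
(-3, 9) [464.9  -3.2]
(-33, -135) [ 443.9 -148.8]
(4, -135) [ 480.9 -146.5]
```

play_rows(
  increments="0 0.011 -0.025 0 -3.2;0 0.011 -0.025 0 -3.2;0 0.011 -0.025 0 -3.2;0 0.011 -0.025 0 -3.2;0 0.011 -0.025 0 -3.2;0 0.011 -0.025 0 -3.2;0 0.011 -0.025 0 -3.2;0 0.011 -0.025 0 -3.2;0 0.011 -0.025 0 -3.2;0 0.011 -0.025 0 -3.2;0 0.011 -0.025 0 -3.2;0 0.011 -0.025 0 -3.2;0 0.011 -0.025 0 -3.2;0 0.011 -0.025 0 -3.2;0 0.011 -0.025 0 -3.2;0 0.011 -0.025 0 -3.2;0 0.011 -0.025 0 -3.2;0 0.011 -0.025 0 -3.2;0 0.01 -0.023 0 -3.1;0 0.01 -0.023 0 -3.0",
)

```text
t: 2.1
ee_pos: [460.2, 79.1, 222.5]
orientation: [-2.155, -2.286, 0.001]
ft_force: [-0.1, -0.4, -0.1]
width: 0.6
```

play_rows(
  increments="0 0 0.001 -0.02 0;0 0 0 -0.02 0;0 0 0 -0.02 0;0 0 0 -0.02 0;0 0 0 -0.02 0;0 0 0 -0.016 0;0 0 0 -0.016 0;0 0 0 0 0;0 0 0 0 0",
)

```text
t: 3.0
ee_pos: [459.9, 81.2, 90.6]
orientation: [-2.152, -2.288, 0.001]
ft_force: [1.0, -0.6, 1.1]
width: 0.5
```

Run:
```python
from h import *
d=cap('top');cv2.imwrite('pics/t1.png',cv2.resize(d['img'][265:350,250:400,::-1],(800,453),interpolation=cv2.INTER_CUBIC))
print(ctrl.get_obs()['ft_force'])
```

```text
[-0.42343927  0.08025793  0.23745604]
```

View pics/t1.png

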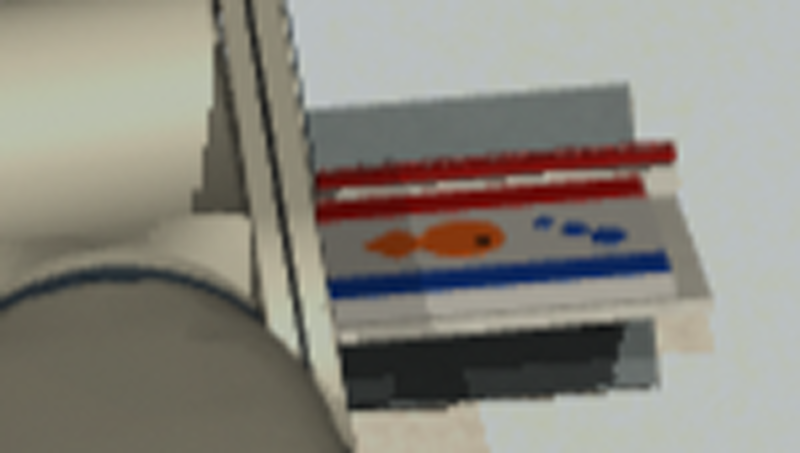

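The gripper hides the panel's left edge. The right edge is still at crop (643,185)–(672,262), and there is no contact force. I'll start pushing.

play_rows(
  increments="0 0.0003 -0.005 0 0;0 0.0003 -0.005 0 0;0 0.0003 -0.005 0 0;0 0.0003 -0.005 0 0;0 0.0003 -0.005 0 0;0 0.0003 -0.005 0 0",
)

```text
t: 3.65
ee_pos: [461.9, 50.6, 90.7]
orientation: [2.153, 2.288, 0.0]
ft_force: [0.7, 0.6, -0.1]
width: 0.7
```

```bash
cat > look.py <<'E'
from h import *
import sys
T=cap('top');S=cap('side')
def f(d):
    Q=cloud(d);hsv=cv2.cvtColor(d['img'],cv2.COLOR_RGB2HSV)
    return Q,hsv
for n,d in(('T',T),('S',S)):
    Q,h=f(d)
    blue=(h[...,0]>105)&(h[...,0]<125)&(h[...,1]>150)&(Q[...,2]>30)&(Q[...,0]>380)&(Q[...,0]<650)&(abs(Q[...,1])<420)
    p=Q[blue]
    if len(p)>10:
        i=np.percentile(p[:,1],[1,99]);a=np.polyfit(p[:,1],p[:,0],1)
        print(n,'blue',len(p),'y',i.round(1),'mean',p.mean(0).round(1),'slope',a[0].round(3))
o=ctrl.get_obs();print(o['t'],o['ee_pos'].round(1),o['ft_force'].round(2),o['width'])
E
python3 look.py
```

```text
T blue 153 y [-116.3  -28.2] mean [438.4 -74.5 133.8] slope -0.109
S blue 90 y [-113.5   38.7] mean [437.4 -43.4 134.6] slope -0.068
3.75 [462.   50.6  90.7] [ 0.29 -0.51  0.23] 0.09555201551642814
```

Run:
```python
from h import *
d=dict(np.load('last_side.npz'));a=cv2.resize(d['img'][195:330,180:320,::-1],None,fx=4,fy=4,interpolation=cv2.INTER_CUBIC)
e=dict(np.load('last_top.npz'));b=cv2.resize(e['img'][285:335,310:400,::-1],(560,311),interpolation=cv2.INTER_CUBIC)
cv2.imwrite('pics/s1.png',cv2.resize(np.vstack([a[:280],b]),(560,591)))
```

```text
(no output)
```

View pics/s1.png

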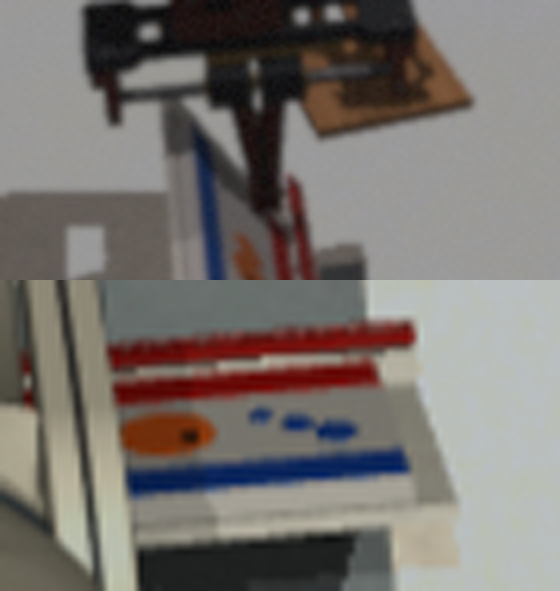

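The lower crop shows the panel's right edge unmoved. The upper crop shows the tapered finger tips standing just in front of the panel face. I'll back off, shift 9 mm towards the shelf back and push again.

play_rows(
  increments="0 -0.0004 0.008 0 0;0 -0.0004 0.008 0 0;0 -0.0004 0.008 0 0;0 -0.0004 0.008 0 0;0 -0.003 0 0 0;0 -0.003 0 0 0;0 -0.003 0 0 0;0 0 0 0 0;0 0 0 0 0",
)

```text
t: 4.65
ee_pos: [451.3, 83.0, 90.7]
orientation: [2.153, 2.288, 0.0]
ft_force: [0.6, -0.6, -0.4]
width: 0.5
```

play_rows(
  increments="0 0.0003 -0.005 0 0;0 0.0003 -0.005 0 0;0 0.0003 -0.005 0 0;0 0.0003 -0.005 0 0;0 0.0003 -0.005 0 0;0 0.0003 -0.005 0 0",
)

```text
t: 5.25
ee_pos: [453.3, 52.7, 90.7]
orientation: [2.152, 2.288, 0.001]
ft_force: [0.6, 1.7, -0.2]
width: 0.2
```

```bash
python3 look.py
```

```text
T blue 185 y [-137.   -24.2] mean [438.1 -83.5 135.3] slope -0.09
S blue 93 y [-136.1   21.6] mean [438.3 -63.2 135.1] slope -0.068
5.35 [453.   52.5  90.7] [-0.58  0.4  -0.02] 0.3283800205663601
```

The panel has moved about 21 mm. I'll push another 53 mm.

play_rows(
  increments="0 0.0003 -0.005 0 0;0 0.0003 -0.005 0 0;0 0.0003 -0.005 0 0;0 0.0003 -0.005 0 0;0 0.0003 -0.005 0 0;0 0.0003 -0.005 0 0;0 0.0003 -0.005 0 0;0 0.0003 -0.005 0 0;0 0.0003 -0.005 0 0;0 0.0003 -0.005 0 0;0 0.0002 -0.003 0 0;0 0 0 0 0;0 0 0 0 0",
)

```text
t: 6.65
ee_pos: [456.3, 0.0, 90.7]
orientation: [2.152, 2.288, -0.0]
ft_force: [-0.1, 1.1, -0.1]
width: 0.6
```

```bash
python3 look.py
python3 - <<'E'
from h import *
a=[]
for n in('top','side'):
    d=dict(np.load(f'last_{n}.npz'));Q=cloud(d).reshape(-1,3)
    a.append(Q[np.all((Q>[380,-240,48])&(Q<[520,-45,142]),1)])
for Q in a+[np.vstack(a)]:
    M,t=frame([468.5,-12,.062],55,30);q=(Q-t)@M
    m=(q[:,1]<-124)&(abs(q[:,0]-5)<15);w=q[m]
    print(len(w),'y min pct',np.percentile(w[:,1],[0.5,2,5]).round(1),'x med front',np.median(w[:,0]),'z',np.percentile(w[:,2],[2,98]).round(1), np.polyfit(w[:,1],w[:,0],1))
E
```

```text
T blue 162 y [-190.5  -94.1] mean [ 442.3 -144.3  134.8] slope -0.101
S blue 115 y [-189.5  -26. ] mean [ 442.2 -118.9  134.3] slope -0.078
6.75 [4.563e+02 2.000e-01 9.070e+01] [0.13 0.13 0.1 ] 0.7709199929742834
571 y min pct [-180.7 -179.9 -178. ] x med front 9.40024619640998 z [ 4.  97.4] [-4.28761278e-03  8.06463653e+00]
712 y min pct [-184.3 -182.8 -181.8] x med front 10.17316742516035 z [ 2.5 96.1] [ 0.07385276 20.49682293]
1283 y min pct [-183.7 -182.2 -181.3] x med front 9.809326990805896 z [ 2.6 96.8] [ 0.042088   15.26658182]
```

The overhang is now about 61 mm. I'll back off, rise, and move over the overhanging part with the gripper open.

play_rows(
  increments="0 0 0.005 0 0;0 0 0 0.03 0;0 0 0 0.03 0;0 0 0 0.03 0;0 0 0 0.03 0;1 -0.002 -0.026 0 0;1 -0.002 -0.026 0 0;1 -0.002 -0.026 0 0;1 -0.002 -0.026 0 0;1 -0.002 -0.026 0 0;1 -0.002 -0.026 0 0;1 0 0 0 0;1 0 0 -0.02 0;1 0 0 -0.02 0;1 0 0 -0.02 0;1 0 0 -0.02 0;1 0 0 -0.02 0;1 0 0 0 0;1 0 0 0 0",
)

```text
t: 8.65
ee_pos: [444.2, -150.0, 110.7]
orientation: [-2.151, -2.288, 0.001]
ft_force: [0.2, -0.4, -0.5]
width: 88.0
```

```bash
python3 look.py
python3 - <<'E'
from h import *
d=dict(np.load('last_side.npz'));a=cv2.resize(d['img'][180:340,180:340,::-1],None,fx=3.7,fy=3.7,interpolation=cv2.INTER_CUBIC)
cv2.imwrite('pics/s2.png',a)
E
```

```text
T blue 128 y [-100.2  -17.9] mean [435.5 -59.3 136.8] slope -0.066
S blue 78 y [-188.7  -56.9] mean [ 443.9 -139.3  133.6] slope -0.093
8.75 [ 445.  -150.6  111.6] [-0.03 -0.49  0.05] 87.9031332338529
```

View pics/s2.png

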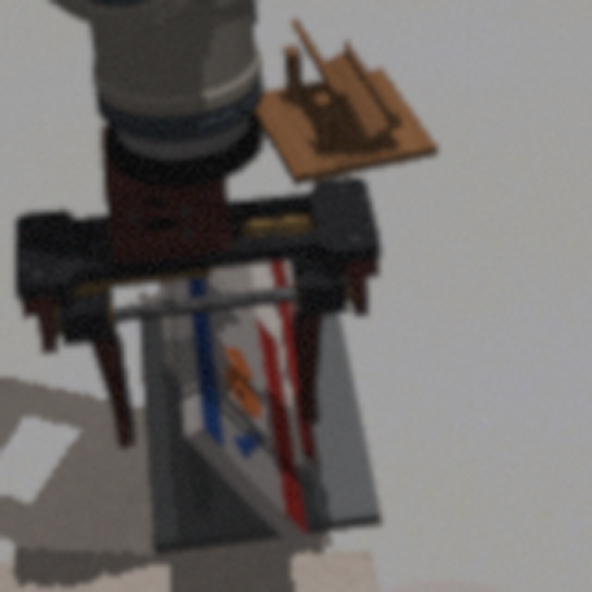

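The side view shows the fingers astride the panel: the rear tip is at (125,445), the front tip at (308,455), and the panel's end edge runs from (200,415) to (310,530). I'll narrow the opening and sweep forward to stand the panel up, then pinch it.

play_rows(
  increments="0.5 0 0 0 0;0.5 0 0 0 0;0.5 0 0 0 0;0.5 0 0 0 0;0.5 0.003 0.0002 0 0;0.5 0.003 0.0002 0 0;0.5 0.003 0.0002 0 0;0.5 0.003 0.0002 0 0;0.5 0.003 0.0002 0 0;0.5 0.003 0.0002 0 0;0.5 0.003 0.0002 0 0;0.5 0.003 0.0002 0 0;0.4 0.003 0.0002 0 0;0.35 0.003 0.0002 0 0;0.3 0.001 0 0 0;0.3 0.001 0 0 0;0.25 0.001 0 0 0;0.25 0.001 0 0 0;0.2 0.001 0 0 0;0.2 0 0 0 0",
)

```text
t: 10.75
ee_pos: [479.4, -148.8, 110.7]
orientation: [2.152, 2.288, 0.0]
ft_force: [-0.2, -0.1, -0.3]
width: 17.6
```

```bash
python3 look.py
python3 - <<'E'
from h import *
d=dict(np.load('last_side.npz'));a=cv2.resize(d['img'][180:340,180:340,::-1],None,fx=3.7,fy=3.7,interpolation=cv2.INTER_CUBIC)
cv2.imwrite('pics/s3.png',a)
E
```

```text
10.85 [ 479.3 -148.8  110.7] [-0.55  0.34 -0.26] 17.197216331994902
```

View pics/s3.png

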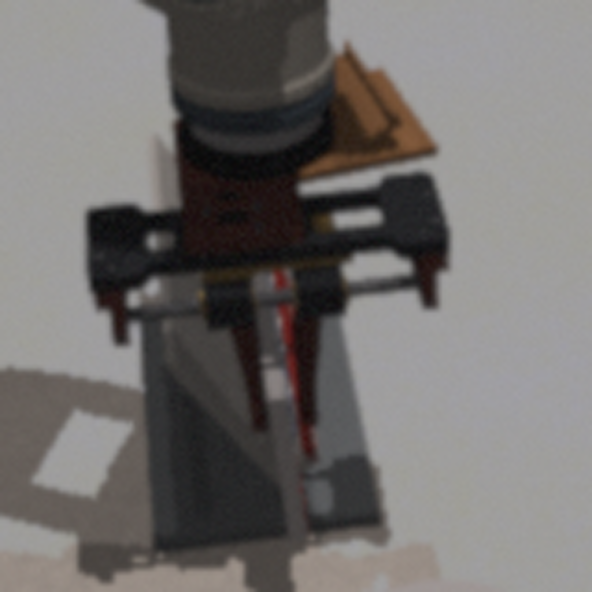

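The panel's end edge now stands upright between the fingers, from (275,375) to (295,535). I'll close, let the grip settle and lift gently.

play_rows(
  increments="0 0 0 0 0;0 0 0 0 0;0 0 0 0 0;0 0 0 0 0;0 0 0 0 0;0 0 0 0.002 0;0 0 0 0.004 0;0 0 0 0.006 0;0 0 0 0.01 0;0 0 0 0.015 0;0 0 0 0.015 0;0 0 0 0.015 0;0 0 0 0.015 0;0 0 0 0.01 0;0 0 0 0.006 0;0 0 0 0.002 0;0 0 0 0 0;0 0 0 0 0",
)

```text
t: 12.65
ee_pos: [478.9, -148.7, 210.1]
orientation: [-2.152, -2.288, 0.001]
ft_force: [0.5, -0.1, -1.4]
width: 9.7
```

```bash
cat > seg.py <<'E'
from h import *
# plane/edges of the held or placed panel from blue(top band), red(foot band) on the front face
def bands(d,lo,hi):
    Q=cloud(d);h=cv2.cvtColor(d['img'],cv2.COLOR_RGB2HSV);ok=np.all((Q>lo)&(Q<hi),-1)
    b=ok&(h[...,0]>105)&(h[...,0]<125)&(h[...,1]>130);r=ok&((h[...,0]<5)|(h[...,0]>174))&(h[...,1]>150)
    return {k:Q[m] for k,m in(('blue',b),('red',r))},{k:np.argwhere(m) for k,m in(('blue',b),('red',r))}
E
python3 look.py
python3 - <<'E'
from h import *
d=dict(np.load('last_side.npz'));a=cv2.resize(d['img'][130:330,170:370,::-1],None,fx=2.95,fy=2.95,interpolation=cv2.INTER_CUBIC)
cv2.imwrite('pics/s4.png',a)
E
```

```text
12.75 [ 478.9 -148.7  210.1] [ 0.19 -0.73 -1.87] 9.823573273275542
```

View pics/s4.png

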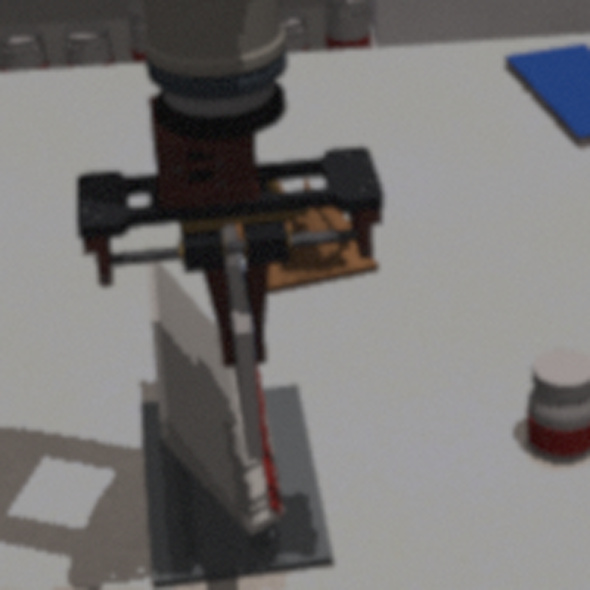

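```bash
cat > pfit.py <<'E'
from h import *
def pfit(ds,zmin,yaw0,grip_along=-45,extra=lambda Q:np.ones(len(Q),bool)):
    o=ctrl.get_obs();e=o['ee_pos']
    ex=np.array([np.cos(yaw0),np.sin(yaw0),0]);ey=np.array([-ex[1],ex[0],0])
    c0=e-grip_along*ey; c0=c0+[0,0,-3.]
    out=[]
    for d in ds:
        Q=cloud(d).reshape(-1,3);r=Q-e
        a=r@ey;b=r@ex
        m=(abs(b)<45)&(a>-60)&(a<150)&(Q[:,2]>zmin)&(Q[:,2]<e[2]+75)&~((abs(a)<28)&(r[:,2]>-8))&~((abs(a)<50)&(r[:,2]>50))&extra(Q)
        out.append(Q[m])
    Q=np.vstack(out)
    box=B(-5,5,-90,90,-48,48)
    def f(p):
        M=R.from_euler('ZYX',[p[3],p[4],p[5]]).as_matrix();return sdf((Q-p[:3])@M,box)
    r=least_squares(f,[*c0,yaw0,0,0],loss='soft_l1',f_scale=2,x_scale=[10,10,10,.1,.1,.1],diff_step=1e-4)
    print(len(Q),[len(x) for x in out],'c',r.x[:3].round(1),'yaw,pitch,roll deg',np.degrees(r.x[3:]).round(2),'med',np.median(abs(f(r.x))).round(2))
    dl=r.x[:3]-e;print('centre in tool: x %.1f y %.1f z %.1f'%(dl@ex,dl@ey,dl[2]))
    return r.x,Q
E
python3 - <<'E'
from pfit import *
T=dict(np.load('last_top.npz'));S=dict(np.load('last_side.npz'))
for ds in([T],[S],[T,S]): pfit(ds,148,.062)
E
```

```text
534 [534] c [ 476.4 -102.5  207.7] yaw,pitch,roll deg [3.59 0.03 0.45] med 0.39
centre in tool: x 0.4 y 46.2 z -2.3
363 [363] c [ 478.  -102.5  207.1] yaw,pitch,roll deg [3.44 0.05 0.07] med 0.66
centre in tool: x 1.9 y 46.2 z -3.0
897 [534, 363] c [ 476.9 -102.5  207.6] yaw,pitch,roll deg [ 4.06 -0.01  0.44] med 0.54
centre in tool: x 0.8 y 46.2 z -2.5
```

The panel is held vertical with no sag, its centre 46 mm from the TCP along the panel. I'll carry it to the easel.

play_rows(
  increments="0 0.001 0.006 0 0;0 0.002 0.012 0 0.3;0 0.003 0.018 0 0.5;0 0.004 0.024 0 0.6;0 0.004 0.025 0 0.6;0 0.004 0.025 0 0.6;0 0.004 0.025 0 0.6;0 0.004 0.025 0 0.6;0 0.004 0.025 0 0.6;0 0.004 0.025 0 0.6;0 0.004 0.025 0 0.6;0 0.004 0.025 0 0.6;0 0.004 0.025 0 0.6;0 0.004 0.025 0 0.6;0 0.004 0.025 0 0.6;0 0.004 0.025 0 0.6;0 0.004 0.025 0 0.6;0 0.004 0.025 0 0.6;0 0.004 0.024 0 0.6;0 0.002 0.018 0 0.5",
)

```text
t: 14.75
ee_pos: [550.7, 305.5, 210.4]
orientation: [-1.923, -2.484, 0.0]
ft_force: [0.4, -0.0, -1.7]
width: 10.1
```

play_rows(
  increments="0 0.0014 0.007 0 0;0 0 0.003 -0.01 0;0 0 0 -0.02 0;0 0 0 -0.02 0;0 0 0 -0.02 0;0 0 0 -0.01 0;0 0 0 0 0;0 0 0 0 0;0 0 0 0 0",
)

```text
t: 15.65
ee_pos: [553.4, 313.4, 131.7]
orientation: [1.925, 2.482, 0.002]
ft_force: [-0.8, -0.5, -2.1]
width: 9.5
```

```bash
python3 look.py
cat > rel.py <<'E'
from pfit import *
T=dict(np.load('last_top.npz'));S=dict(np.load('last_side.npz'))
for ds in([T],[S],[T,S]):
    x,_=pfit(ds,75,.24);v=x[:2]-[535,332.5];c,n=np.cos(.24),np.sin(.24);print('  in easel: x %.1f y %.1f foot z %.1f'%(v@[c,n],v@[-n,c],x[2]-48))
E
python3 rel.py
```

```text
15.75 [553.3 313.4 131.7] [-0.07  0.12 -1.76] 10.039923635269844
173 [173] c [541.7 358.2 129.7] yaw,pitch,roll deg [14.57 -0.28 -0.19] med 0.38
centre in tool: x -0.7 y 46.3 z -2.1
  in easel: x 12.6 y 23.4 foot z 81.7
539 [539] c [544.1 357.2 128.5] yaw,pitch,roll deg [14.28 -0.2  -0.3 ] med 0.69
centre in tool: x 1.5 y 44.7 z -3.2
  in easel: x 14.7 y 21.8 foot z 80.5
712 [173, 539] c [543.6 357.7 129. ] yaw,pitch,roll deg [13.9  -0.45 -0.47] med 0.83
centre in tool: x 1.1 y 45.2 z -2.7
  in easel: x 14.4 y 22.4 foot z 81.0
```

I overshot 24 mm in y. I'll correct that, then lower to just above the ledge.

play_rows(
  increments="0 -0.0005 -0.006 0 -0.4;0 -0.0005 -0.006 0 0;0 -0.0005 -0.006 0 0;0 -0.0005 -0.006 0 0;0 0 0 -0.01 0;0 0 0 -0.012 0;0 0 0 -0.01 0;0 0 0 -0.008 0;0 0 0 -0.004 0;0 0 0 0 0;0 0 0 0 0;0 0 0 0 0",
)

```text
t: 16.95
ee_pos: [551.0, 289.4, 87.1]
orientation: [1.934, 2.476, 0.001]
ft_force: [0.0, -0.1, -1.9]
width: 9.9
```

```bash
python3 look.py; python3 rel.py
python3 - <<'E'
from h import *
d=dict(np.load('last_side.npz'));a=cv2.resize(d['img'][140:240,220:340,::-1],None,fx=5,fy=5,interpolation=cv2.INTER_CUBIC)
cv2.imwrite('pics/s5.png',a)
E
```

```text
17.05 [551.  289.3  87.1] [-0.1  -0.11 -1.32] 9.799641393299705
85 [85] c [539.2 334.   82.9] yaw,pitch,roll deg [14.52  0.02 -1.26] med 0.43
centre in tool: x -0.8 y 46.2 z -4.2
  in easel: x 4.4 y 0.4 foot z 34.9
226 [226] c [542.1 332.8  82.2] yaw,pitch,roll deg [13.97 -0.63 -1.35] med 0.71
centre in tool: x 1.8 y 44.4 z -4.9
  in easel: x 7.0 y -1.4 foot z 34.2
311 [85, 226] c [541.6 333.3  82.6] yaw,pitch,roll deg [13.59 -0.3  -1.25] med 0.79
centre in tool: x 1.4 y 45.0 z -4.6
  in easel: x 6.6 y -0.8 foot z 34.6
```

View pics/s5.png

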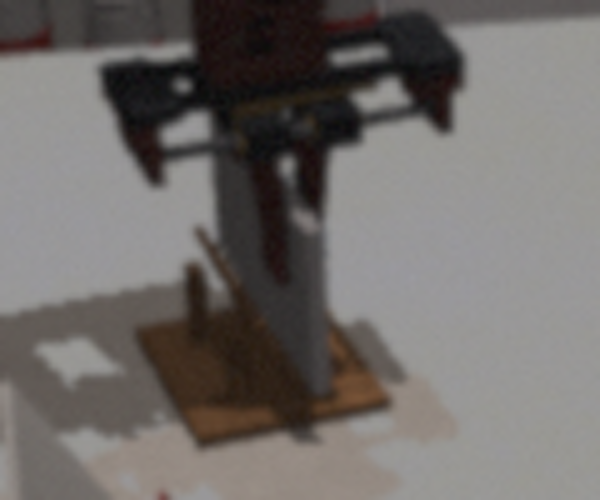

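The side view shows the panel's foot, at about (312,390), over the ledge just behind the lip, with the back clear behind it. I'll lower until contact.

play_rows(
  increments="0 0 0 -0.001 0;0 0 0 -0.001 0;0 0 0 -0.001 0;0 0 0 -0.001 0;0 0 0 0 0;0 0 0 0 0",
)

```text
t: 17.65
ee_pos: [550.7, 289.2, 82.6]
orientation: [-1.934, -2.476, 0.0]
ft_force: [0.2, 0.4, -1.9]
width: 10.2
```

play_rows(
  increments="0 0 0 -0.001 0;0 0 0 -0.001 0;0 0 0 0 0;0 0 0 0 0",
)

```text
t: 18.05
ee_pos: [550.7, 289.2, 80.6]
orientation: [-1.934, -2.476, 0.0]
ft_force: [0.6, -1.1, -2.5]
width: 10.0
```

play_rows(
  increments="0 0 0 -0.001 0;0 0 0 0 0;0 0 0 0 0",
)

```text
t: 18.35
ee_pos: [550.9, 289.3, 79.7]
orientation: [1.934, 2.476, 0.001]
ft_force: [0.8, 1.5, -1.8]
width: 9.6
```

play_rows(
  increments="0 0 0 -0.001 0;0 0 0 0 0;0 0 0 0 0",
)

```text
t: 18.65
ee_pos: [551.1, 289.3, 79.2]
orientation: [1.934, 2.475, 0.001]
ft_force: [-0.7, -0.2, 4.2]
width: 9.6
```

play_rows(
  increments="0 0 0 -0.001 0;0 0 0 0 0;0 0 0 0 0",
)

```text
t: 18.95
ee_pos: [551.1, 289.3, 79.1]
orientation: [1.934, 2.475, 0.001]
ft_force: [-2.5, -1.9, 12.9]
width: 9.8
```

The foot is on the ledge, with 13 N of contact force. I'll open slowly while backing off so the panel leans back on the rear finger.

play_rows(
  increments="0 0 0 0.001 0;0.13 0 0 0 0;0.15 0 0 0 0;0.18 -0.001 -0.0002 0 0;0.2 -0.002 -0.0005 0 0;0.23 -0.0029 -0.0007 0 0;0.26 -0.0029 -0.0007 0 0;0.29 -0.0029 -0.0007 0 0;0.32 -0.0029 -0.0007 0 0;0.35 -0.0029 -0.0007 0 0;0.38 -0.0029 -0.0007 0 0;0.41 -0.0029 -0.0007 0 0;0.44 -0.0029 -0.0007 0 0;0.47 -0.0029 -0.0007 0 0;0.5 0 0 0 0;0.5 0 0 0 0;0.5 0 0 0 0",
)

```text
t: 20.65
ee_pos: [521.8, 282.3, 78.7]
orientation: [1.934, 2.476, 0.0]
ft_force: [0.6, -1.2, -0.0]
width: 43.9
```

```bash
python3 look.py
python3 - <<'E'
from h import *
d=dict(np.load('last_side.npz'));a=cv2.resize(d['img'][140:240,220:340,::-1],None,fx=5,fy=5,interpolation=cv2.INTER_CUBIC)
cv2.imwrite('pics/s6.png',a)
E
```

```text
20.75 [521.7 282.3  78.7] [-0.53  0.04 -0.56] 43.884940123861256
```

View pics/s6.png

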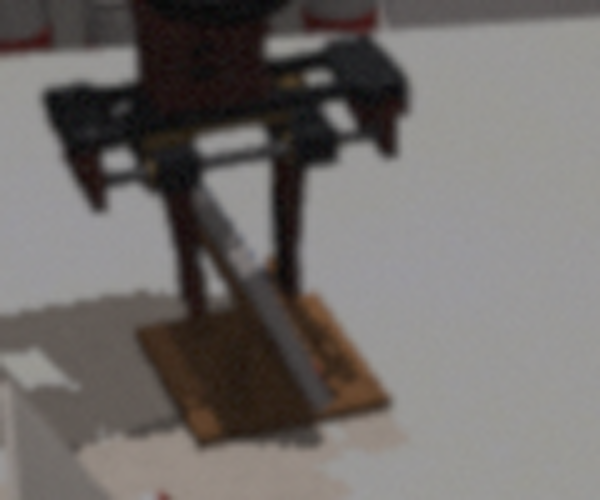

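The panel lies along the easel's back, from (205,200) to (320,400), with its top close to the rear finger. I'll open further, rise straight up and back away.

play_rows(
  increments="0.7 0 0 0 0;0.9 0 0 0 0;0.9 0 0 0 0;0.9 0 0 0 0;0.9 0 0 0.01 0;0.9 0 0 0.02 0;0.9 0 0 0.03 0;0.9 0 0 0.04 0;0.9 0 0 0.04 0;0.9 0 0 0.04 0;0.9 -0.04 0 0 0;0.9 -0.04 0 0 0;0.9 -0.04 0 0 0;0.9 -0.04 0 0 0;0.9 0 -0.04 0 0;0.9 0 -0.04 0 0;0.9 0 -0.04 0 0;0.9 0 0 0 0;0.9 0 0 0 0",
)

```text
t: 22.65
ee_pos: [361.9, 161.9, 259.5]
orientation: [1.937, 2.473, 0.003]
ft_force: [0.4, -0.4, -1.0]
width: 78.7
```

```bash
python3 look.py
python3 - <<'E'
from h import *
ds={n:dict(np.load(f'last_{n}.npz')) for n in('top','side')}
box=B(-5,5,-90,90,-48,48);M0,t0=frame([535,332.5,.242],25,22);c0=t0+M0@[5,0,48]
q={}
for k,d in ds.items():
    P=cloud(d).reshape(-1,3);l=(P-t0)@M0
    q[k]=P[(l[:,0]>3.5)&(l[:,0]<30)&(abs(l[:,1])<125)&(l[:,2]>9)&(l[:,2]<115)]
for k,P in {**q,'both':np.vstack(list(q.values()))}.items():
    f=lambda p:sdf((P-p[:3])@R.from_euler('ZYX',p[3:]).as_matrix(),box)
    r=least_squares(f,[*c0,.242,-np.radians(22),0],loss='soft_l1',f_scale=2,x_scale=[10]*3+[.1]*3,diff_step=1e-4).x
    print(k,len(P),'in easel',((r[:3]-t0)@M0).round(1),'ypr',np.degrees(r[3:]).round(1))
T=ds['top'];S=ds['side']
for n,d in ds.items():
    P=cloud(d).reshape(-1,3);m=np.all((P>[440,-450,100])&(P<[640,-230,120]),1);print(n,'tub',P[m].min(0).round(1),P[m].max(0).round(1))
a=cv2.resize(T['img'][230:340,110:330,::-1],(700,350),interpolation=cv2.INTER_CUBIC);b=cv2.resize(S['img'][150:240,200:400,::-1],(560,252),interpolation=cv2.INTER_CUBIC);b=np.pad(b,((0,0),(0,140),(0,0)))
cv2.imwrite('pics/f.png',cv2.resize(np.vstack([a,b]),(690,594)))
E
```

```text
T blue 73 y [246.6 408.1] mean [513.3 326.3 112.8] slope -0.258
22.75 [362.  162.9 259.2] [ 0.11  0.55 -0.63] 79.16463496382055
top 928 in easel [ 6.7  0.2 48.4] ypr [ 14.1 -22.3   0.2]
side 237 in easel [ 8.5 -1.4 46.8] ypr [ 13.2 -22.8   0.2]
both 1165 in easel [ 6.8 -0.8 48. ] ypr [ 14.1 -22.3   0.1]
top tub [ 493.3 -391.   100.1] [ 598.6 -284.2  118.8]
side tub [ 494.4 -392.9  100. ] [ 599.5 -283.6  114. ]
```

View pics/f.png

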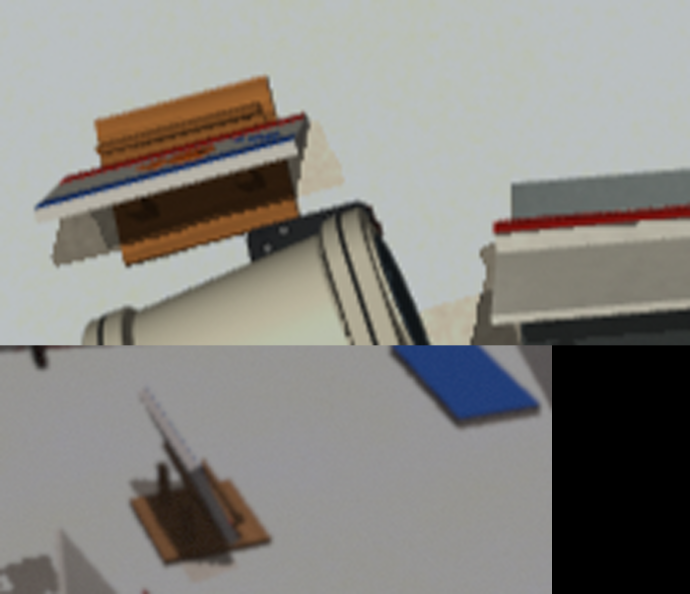

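The panel stands on the easel right way up, picture away from the robot. It fits to within 1.5 mm of centre and leans 22.3°. The tub has not moved. I'm handing the job in.

```bash
python3 -c "
from workcell import ctrl
print(ctrl.close_job())"
```

```text
the job is handed in; nothing more can be done
None
```

The panel is on the easel and the job is handed in, with about 23 s of robot time used.

**What I did:** I slid the panel along the ledge until about 61 mm stuck out past the shelf's tub-side end. I then stood that end upright between the fingers, pinched it and lifted it off. I set its foot on the easel ledge, with about 13 N of contact, and let it lean back gently before letting go. The first push missed because the finger tips passed in front of the panel. I moved 9 mm closer to the shelf back and pushed again. I also overshot the easel by 24 mm in the air and corrected before lowering.

**Last checks:**
- **Position:** the panel's centre fits at (6.8, -0.8, 48.0) mm in the easel frame, against a target of (5, 0, 48). It leans 22.3° (easel 22°), and its yaw of 14.1° matches the easel's estimated 13.9°.
- **Disagreement:** the two cameras differ by about 2 mm in x. The top view gives 6.7 mm and the side view 8.5 mm, close to the 2 mm calibration limit. The picture shows the panel flush against the back and right way up, with the picture facing away from the robot.
- **Bystanders:** the tub's measured outline is unchanged. I did not re-measure the jars, but the arm never went near them.
- **Robot:** it was clear of everything when I handed in.

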